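# Nudge a milling blank into its holder and shut the keeper

### The arm

A 6-joint arm with a two-finger parallel gripper is mounted at the origin on a cart in front of the work surface, level with it; the furniture and walls round the work are solid. World frame = base frame: x ahead of the robot, y to its left, z up, the work surface at z = 0. Lengths are in m, angles in rad, forces in N, time in s.
With the tool pointing down it reaches from about 0.275 to 0.775 m from the base axis. Payload 14.6 kg.
Tool frame: the origin (TCP) lies midway between the tips of the shut fingers; the grasp point (between the pads) lies 19 mm behind it; z points along the fingers, y is the line along which they close (so a half turn about z gives the same grasp; the last joint's range is limited). The gripper opens to 85 mm and grips with 20 to 120 N. Pads are 22 mm wide; open, the fingers measure 114 mm over their backs; the gripper's body (76 mm by 85 mm) begins 54 mm behind the grasp point. The pads swing forward as they close: fully open they stand 13 mm farther back than shut.
Start: joints at [1.112, 0.263, -0.048, 1.259, 0, 1.415], TCP at [0.157, 0.501, 0.231] pointing down, gripper open.
Joint ranges: [-2.65, 2.65], [-0.89, 1.7], [-1.18, 1.37], [-2.13, 2.11], [-1.35, 1.29], [-3.14, 3.14]. Speed limits (rad/s): [1.89, 1.89, 2.57, 2.79, 3.14, 3.14].

### API

Orientations are given as [roll, pitch, yaw] about the fixed x, y, z axes, in that order (R = Rz(yaw) Ry(pitch) Rx(roll)).
In Python, from rig import ctrl gives the robot as it stands.
- The arm moves only by the tool drive_tool, never from a script. Its argument "deltas" is a list of rows, each a list of 5 numbers: the opening, from 0 (shut) to 1 (fully open), then the shift along the tool's x, y, z in cm, then the turn about the tool's z in rad. A call has 1 to 20 rows; each row shifts and turns the commanded pose from where the row before left it, along the tool's axes as they then stand; what a row does not reach is not made up. A row lasts 1/12 s, in which the tool goes at most 41.7 mm and 7.16 degrees, less where a joint would pass 70% of its speed; a pose out of reach is approached as far as the arm can. A call with a gripper value outside its range is refused whole. The fingers move at their own pace and stop on an object; the grip force is fixed at half the most. Time passes only in rows, so rows that do not move let the fingers close. It gives the time, the measured TCP pose, the force, the opening and the grip force at its end, in the units of the state.
- ctrl.state(): the state, without advancing time (a new reading comes with each control period).
- ctrl.camera(name): name is "side" or "top" or "wrist"; returns a dict with "color" (420x560x3 uint8, red, green, blue), "depth" (420x560 float32, m along the optical axis (not along the pixel's ray), 0 where there is no reading), "K" (3x3 intrinsics, pixels), "k1" (the pictures are not rectified: a ray, as slopes to the right and down, at radius r is drawn at 1 + k1 r^2 times it, then the intrinsics apply), "extrinsics" (4x4, takes a point from camera to world coordinates); the wrist camera has in their place "T_tool_cam" (4x4, takes a point from camera to tool coordinates, whose origin is the TCP and whose axes are the flange's). Camera axes: x right, y down, z forward; pixel columns grow to the right and rows downward; lengths in m; the calibration is good to about 2 mm. A picture is of the moment at which its call begins: read the wrist's pose just before it.
- ctrl.job_done(): hands the job in; it is judged then, once.
Trained networks look in a picture, given as the dict that the camera call returned (one of the last four; its "shot" number tells which), for a name from the list of things; names that differ only in an ending like _2 or _b are one class to them, and where a whole thing is asked for, a point or a joint stands for the part that bears it (a point fixed in the world has none). Each returns a list of dicts, best first, with "conf" (0 to 1); they miss things now and then, are a little off and sometimes report something else, mostly with a low value. They report only what shows in the picture. A call takes as long as a camera call. They do not tell look-alikes from the thing itself.
- ctrl.masks_of(picture, query): "region" (420x560 bool, what is visible of it) and "rect" ([centre column, centre row, width, height] in pixels, round what is visible of it).
The state is a dict: "time_s": time; "joint_positions": joint angles; "joint_velocities": joint speeds; "joint_efforts": joint torques, N m; "tcp_pos": TCP position; "tool_rot": TCP orientation; "wrist_force": force on the tool from outside, world axes, zero at the start; "torque": the same for the moment, N m; "opening": finger opening in m; "grasp_force": force on a finger pad.
Only numpy, scipy, OpenCV 4.12 (cv2) and the standard library are available. Lean on these libraries where they do the work, as an engineer would, in place of code of your own. Each camera call takes 0.05 s, during which the arm holds its last target. There are 200 camera calls.

### The job

With the fingertips only, push the round ivory milling blank along the deck of the metal holder until it drops into the round recess and lies flat on its floor, never picking it up. Then push the red peg of the black keeper arm round so that the arm lies fully across the blank. Leave the red-lidded jar, the blue dental model and the brown dropper bottle as they stand.

Things in the scene. Friction and masses are not known exactly. Their poses are not given: they have to be found in the camera images.
- holder: Fixed aluminium plate, 220 x 164 mm; its flat deck is 18 mm above the bench, with no rails. Origin on the recess axis at the underside (bench level). +x runs along the plate from the bare approach deck to the recess; the plate spans x -150..70, y -82..82 mm; z up. The round recess is 104 mm across and 9 mm deep with a closed floor. The keeper's pivot post (radius 10 mm) stands at x 0, y 70 mm.
- seat (a point): Centre of the recess floor, 9 mm above the bench; axes as the holder's.
- blank: Loose ivory disc (milling blank), 98 mm across, 14 mm thick, about 0.16 kg. Origin at the centre of its underside, z its axis, up. Starts flat on the approach deck, 66 to 94 mm on the -x side of the recess axis, up to 20 mm to either side. At the rim it tips and drops in when nearly centred; seated, its underside is on the recess floor and its top 5 mm above the deck.
- keeper (a joint): Angle of the black keeper arm. 0: arm along the holder's +x, clear of the recess; grows clockwise seen from above to a stop at 1.57: arm along the holder's -y, over the blank. Starts 0 to 0.35. Light friction (1 N at the peg) holds it. Arm 14 mm wide, 8 thick, underside 7 mm above the deck (2 mm above a seated blank; blocked by an unseated one), end 51 mm from the pivot axis.
- keeper_peg (a point): Centre of the top of the upright red peg on the keeper arm: 12 mm across, rising 26 mm above the arm (top 59 mm above the bench), 42 mm from the pivot axis.
- jar: Small white jar with red lid, 50 mm across, 51 mm high, loose beside the holder on its -y side; origin at the centre of its underside. Leave alone.
- model: Light blue dental model, 62 x 71 x 30 mm, loose beside the holder on its +y side; origin at about the centre of its underside. Leave alone.
- dropper: Brown dropper bottle with black cap, 31 mm across, 62 mm high, loose beside the holder on its -y side; origin at the centre of its underside. Leave alone.
Mind the look-alikes: they are no part of the job. What is shaped like the blank but green, orange or yellow is not meant.

How it is judged:
On the way, in this order (a step that is already met when the one before it is completed fails the run):
1. the blank has dropped into the recess and lies flat, the keeper still open (horizontal distance between blank and seat below 0.006 m and z of blank in the frame of seat below 0.002 m and angle between blank's own z axis and vertical below 0.04 rad and value of joint keeper below 0.8 rad), for 0.2 s.
2. the keeper arm is swung across the blank (value of joint keeper above 1.4 rad), for 0.2 s.
At the end, for the whole second after the job is handed in: The blank lies at rest in the recess (centre within 6 mm of the recess axis, underside within 2 mm of the floor, tilt under 0.04 rad) and the keeper stands beyond 1.4 rad of its 1.57 rad (horizontal distance between blank and seat below 0.006 m and z of blank in the frame of seat below 0.002 m and angle between blank's own z axis and vertical below 0.04 rad and value of joint keeper above 1.4 rad and linear speed of blank below 0.02 m/s); the robot touches nothing.
It fails at once if the blank is lifted (underside centre more than 8 mm above the deck) or tipped up by more than 0.35 rad (z of blank in the frame of seat above 0.017 m or angle between blank's own z axis and vertical above 0.35 rad).
It fails at once if the jar is moved by more than 20 mm or tipped over (distance of jar from where it was at the start of the episode above 0.02 m or angle between jar's own z axis and vertical above 0.5 rad).
It fails at once if the dental model is moved by more than 20 mm or tipped over (distance of model from where it was at the start of the episode above 0.02 m or angle between model's own z axis and vertical above 0.5 rad).
It fails at once if the dropper bottle is moved by more than 20 mm or tipped over (distance of dropper from where it was at the start of the episode above 0.02 m or angle between dropper's own z axis and vertical above 0.5 rad).
It also fails if it takes over 56 s, if anything falls off the work surface, if the arm or the gripper's body presses on something with over 40 N, if the wrist force passes 120 N, or if a joint passes its speed limit or range.

## Working session

There is one attempt and no reset: what is moved stays moved. The work goes in short steps, Python scripts to look and compute and a tool call to move; the robot and the scene stay as the last step left them, time stands still between calls to the robot, and variables do not carry over. Pictures are saved under pics/ and viewed, at most 10 in all, crops included, and the job is handed in when it is done.

Besides the shell and the picture viewer there is one more tool, called as a command line: name --pt "numbers of a row" for each row, then --argument value for the rest. drive_tool: Moves the arm, as the interface text tells. Its arguments: {"type":"object","properties":{"deltas":{"type":"array","items":{"type":"array","items":{"type":"number"}}}},"required":["deltas"]}

```bash
mkdir -p pics; cat > h.py <<'E'
import numpy as np, cv2
from rig import ctrl
def world(p, uv, T=None):
    """pixels (N,2) -> world points with depth"""
    uv=np.atleast_2d(uv).astype(float); K=p["K"]; k=p["k1"]
    d=(uv-[K[0,2],K[1,2]])/[K[0,0],K[1,1]]
    s=d.copy()
    for _ in range(20): s=d/(1+k*(s**2).sum(1,keepdims=True))
    z=p["depth"][uv[:,1].astype(int),uv[:,0].astype(int)]
    c=np.c_[s*z[:,None],z,np.ones(len(z))]
    return ((p["extrinsics"] if T is None else T)@c.T).T[:,:3], z
def pix(p, X):
    E=np.linalg.inv(p["extrinsics"]); c=(E@np.r_[X,1])[:3]; s=c[:2]/c[2]
    s=s*(1+p["k1"]*(s@s)); return s*[p["K"][0,0],p["K"][1,1]]+[p["K"][0,2],p["K"][1,2]]
def save(p,n): cv2.imwrite("pics/"+n,cv2.cvtColor(p["color"],cv2.COLOR_RGB2BGR))
E
python3 - <<'E'
from h import *
print(ctrl.state())
for cam in("top","side"):
    p=ctrl.camera(cam); save(p,cam+"1.png")
    for n in("holder","blank","keeper","keeper_peg","jar","model","dropper"):
        for r in ctrl.masks_of(p,n)[:3]:
            m=r["region"]; v,u=np.nonzero(m); w,z=world(p,np.c_[u,v]); w=w[z>0]
            print(cam,n,round(r["conf"],2),np.round(r["rect"]),len(u),np.round(np.median(w,0),3) if len(w) else None, np.round(np.percentile(w,[2,98],axis=0),3).tolist() if len(w) else None)
E
```

```text
{'time_s': 0.0, 'joint_positions': array([ 1.11169913e+00,  2.63518760e-01, -4.89353140e-02,  1.25938190e+00,
       -1.95441565e-05,  1.41552108e+00]), 'joint_velocities': array([ 3.82949755e-05,  3.89561921e-04, -6.39677264e-05,  2.20248090e-04,
       -1.14108340e-04,  2.17994773e-03]), 'joint_efforts': array([ 1.44756636e-03, -6.37628531e+01,  3.84575450e+01,  1.34190568e-02,
       -5.26838187e-05, -5.15006150e-05]), 'tcp_pos': array([0.1569417 , 0.50071262, 0.23082784]), 'tool_rot': array([-3.14056249e+00, -1.41474415e-04,  2.83777064e+00]), 'wrist_force': array([-0.24229051, -0.53775933, -0.45795309]), 'torque': array([-0.03188349,  0.00385071, -0.00684074]), 'grasp_force': 0.0, 'opening': 0.08533161703833354}
top holder 0.87 [305. 185.  81. 100.] 5033 [ 0.607 -0.022  0.017] [[0.475, -0.11, 0.001], [0.695, 0.065, 0.033]]
top blank 0.87 [297. 278.  42.  41.] 1387 [0.361 0.003 0.014] [[0.316, -0.041, 0.001], [0.406, 0.047, 0.018]]
top blank 0.81 [308. 206.  43.  38.] 1385 [ 0.53  -0.024  0.032] [[0.486, -0.069, 0.018], [0.574, 0.021, 0.036]]
top blank 0.79 [371. 264.  46.  45.] 
[... 937 characters left out ...]
3, 0.021], [0.573, 0.014, 0.033]]
side keeper 0.82 [342. 229.  24.  12.] 225 [0.667 0.027 0.033] [[0.631, 0.02, 0.013], [0.684, 0.065, 0.058]]
side keeper_peg 0.62 [342. 225.  32.  16.] 251 [0.668 0.028 0.033] [[0.63, 0.02, -0.001], [0.7, 0.115, 0.059]]
side jar 0.9 [274. 291.  34.  40.] 1107 [ 0.519 -0.171  0.041] [[0.494, -0.18, -0.0], [0.542, -0.124, 0.052]]
side model 0.7 [280. 210.  36.  29.] 497 [0.535 0.134 0.016] [[0.504, 0.121, 0.003], [0.572, 0.179, 0.028]]
side model 0.37 [304. 252. 124.  76.] 4876 [ 0.612 -0.041  0.017] [[0.471, -0.121, -0.0], [0.694, 0.066, 0.037]]
side dropper 0.81 [338. 288.  25.  35.] 570 [ 0.623 -0.162  0.033] [[0.609, -0.169, 0.002], [0.638, -0.149, 0.062]]
```

```bash
python3 - <<'E'
from h import *
p=ctrl.camera("top"); c=cv2.cvtColor(p["color"],cv2.COLOR_RGB2BGR)[110:310,200:430]
cv2.imwrite("pics/top2.png",cv2.resize(c,None,fx=3,fy=3,interpolation=cv2.INTER_CUBIC)[:600,:800])
v,u=np.mgrid[100:300,200:430]; w,z=world(p,np.c_[u.ravel(),v.ravel()])
g=(w[:,0]>.43)&(w[:,0]<.75)&(w[:,1]>-.122)&(w[:,1]<.1)
d=w[g&(w[:,2]>.0145)&(w[:,2]<.06)]
r=cv2.minAreaRect((d[:,:2]*1000).astype(np.float32)); print(r)
f=w[g&(w[:,2]<.0135)&(w[:,2]>.005)]; print(len(f),f.min(0),f.max(0))
print(np.round(np.histogram(w[g][:,2],bins=np.arange(-.004,.07,.003))[0]))
print(np.array(p["extrinsics"]).round(3),p["K"])
E
```

```text
((586.3220825195312, -23.437118530273438), (164.41258239746094, 220.93186950683594), 79.92402648925781)
1412 [ 0.43143106 -0.12069939  0.00501293] [0.74834134 0.09922436 0.01348736]
[1486 2815 1029  379  687  412  996 1648  569   40   96  609  608  124
   12    3    0    1    3    0   11    7    2    0]
[[-0.019 -0.993  0.114  0.404]
 [-1.     0.018 -0.01   0.053]
 [ 0.008 -0.114 -0.993  1.144]
 [ 0.     0.     0.     1.   ]] [[474.18322519   0.         279.93574432]
 [  0.         474.18322519 205.37153121]
 [  0.           0.           1.        ]]
```

View pics/top2.png

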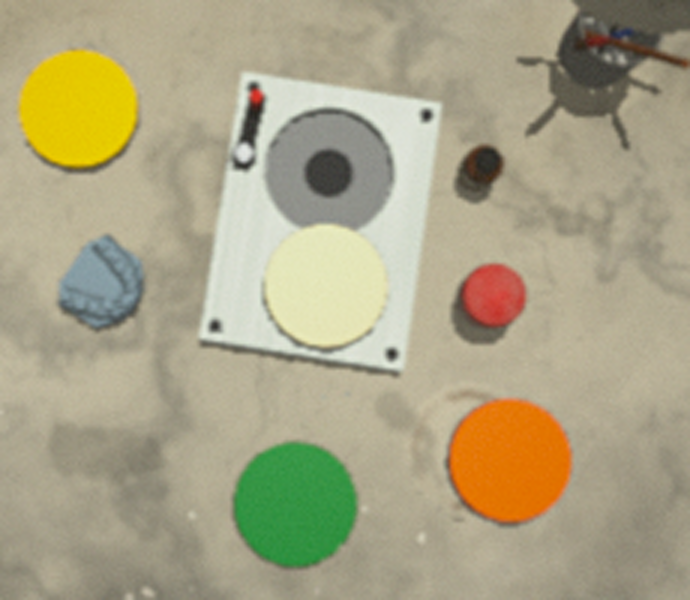

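Candidates in the top image: ivory disc on the holder (308,205), yellow (226,146), green (298,278), orange (370,263). The ivory one on the deck is the blank, as the crop confirms. The recess is at (310,167), the keeper's red peg at (285,142), the jar at (364,208), the model at (233,204) and the dropper at (362,165). The plate fits 164x221 mm, with yaw about -0.176.

Next I move above the approach deck for a wrist view.

drive_tool --pt "0.6 0 0 -1 -0.064" --pt "0.6 0 0 -1 -0.064" --pt "0.6 -2.36 -2.4 0 0" --pt "0.6 -2.36 -2.4 0 0" --pt "0.6 -2.36 -2.4 0 0" --pt "0.6 -2.36 -2.4 0 0" --pt "0.6 -2.36 -2.4 0 0" --pt "0.6 -2.36 -2.4 0 0" --pt "0.6 -2.36 -2.4 0 0" --pt "0.6 -2.36 -2.4 0 0" --pt "0.6 -2.36 -2.4 0 0" --pt "0.6 -2.36 -2.4 0 0" --pt "0.6 -2.36 -2.4 0 0" --pt "0.6 -2.36 -2.4 0 0" --pt "0.6 -2.36 -2.4 0 0" --pt "0.6 -2.36 -2.4 0 0" --pt "0.6 -2.36 -2.4 0 0" --pt "0.6 -2.36 -2.4 0 0" --pt "0.6 -2.36 -2.4 0 0" --pt "0.6 -2.36 -2.4 0 0"

```text
time_s: 2.52
tcp_pos: [0.5004, -0.0004, 0.2514]
tool_rot: [3.142, 0.0, 2.966]
wrist_force: [1.2, 0.8, 0.3]
opening: 0.0509
grasp_force: 0.0
```

```bash
cat >> h.py <<'E'
from scipy.spatial.transform import Rotation as R
def wrist():
    s=ctrl.state(); T=np.eye(4); T[:3,:3]=R.from_euler("xyz",s["tool_rot"]).as_matrix(); T[:3,3]=s["tcp_pos"]
    p=ctrl.camera("wrist"); p["extrinsics"]=T@p["T_tool_cam"]; return p,s
E
python3 - <<'E'
from h import *
p,s=wrist(); save(p,"w1.png"); print(s["tcp_pos"],s["tool_rot"],s["opening"],p["extrinsics"].round(3))
for n in("holder","blank","keeper","keeper_peg"):
    for r in ctrl.masks_of(p,n)[:2]:
        v,u=np.nonzero(r["region"]); w,z=world(p,np.c_[u,v]); w=w[z>0]
        print(n,r["conf"],np.round(r["rect"]),w.mean(0).round(4),np.percentile(w,[2,98],axis=0).round(3).tolist())
E
```

```text
[ 5.00448356e-01 -3.78873882e-04  2.51353788e-01] [3.14158334e+00 2.83890434e-04 2.96552780e+00] 0.05090152577385915 [[ 0.176  0.947  0.268  0.432]
 [ 0.984 -0.169 -0.048  0.012]
 [-0.     0.272 -0.962  0.394]
 [ 0.     0.     0.     1.   ]]
holder 0.91 [267. 239. 136. 164.] [ 0.5897 -0.0179  0.0169] [[0.473, -0.099, 0.009], [0.691, 0.063, 0.034]]
blank 0.75 [115. 109.  95.  86.] [ 0.3899 -0.1677  0.0138] [[0.347, -0.214, 0.003], [0.434, -0.123, 0.016]]
blank 0.73 [424. 275.  74.  54.] [0.6651 0.1685 0.0168] [[0.633, 0.123, 0.003], [0.703, 0.215, 0.016]]
keeper 0.62 [322. 297.  19.  55.] [0.6578 0.0304 0.0397] [[0.629, 0.021, 0.03], [0.681, 0.041, 0.06]]
keeper_peg 0.93 [323. 297.  12.  52.] [0.6583 0.0305 0.0389] [[0.629, 0.021, 0.029], [0.681, 0.041, 0.06]]
```

View pics/w1.png

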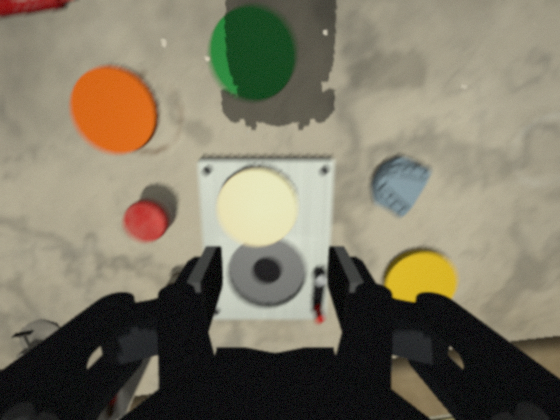

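The wrist view shows the ivory blank at (257,205), the recess at (267,270) with its dark centre at (267,270), and the red peg at (320,318). The fingers frame the bottom. I'll fit the blank and recess circles by colour and height.

```bash
cat >> h.py <<'E'
def circ(pts):
    A=np.c_[2*pts,np.ones(len(pts))]; x=np.linalg.lstsq(A,(pts**2).sum(1),rcond=None)[0]
    return x[:2],np.sqrt(x[2]+x[:2]@x[:2])
def fixz(p,uv,zw):
    """pixels onto plane z=zw"""
    uv=np.atleast_2d(uv).astype(float);K=p["K"]; d=(uv-[K[0,2],K[1,2]])/[K[0,0],K[1,1]]; s=d.copy()
    for _ in range(20): s=d/(1+p["k1"]*(s**2).sum(1,keepdims=True))
    E=p["extrinsics"]; r=np.c_[s,np.ones(len(s))]@E[:3,:3].T; return E[:3,3]+r*((zw-E[2,3])/r[:,2])[:,None]
def blank(p,zt=.032):
    hsv=cv2.cvtColor(p["color"],cv2.COLOR_RGB2HSV); m=cv2.inRange(hsv,(20,25,170),(40,110,255))
    v,u=np.nonzero(m); w,z=world(p,np.c_[u,v]); k=(z>0)&(abs(w[:,0]-.58)<.13)&(abs(w[:,1]+.03)<.09)&(w[:,2]>.012)
    M=np.zeros(m.shape,np.uint8); M[v[k],u[k]]=255
    c=max(cv2.findContours(M,cv2.RETR_EXTERNAL,cv2.CHAIN_APPROX_NONE)[0],key=cv2.contourArea)
    c=cv2.convexHull(c)[:,0].astype(float); e=fixz(p,c,zt)[:,:2]; o=circ(e); return o[0],o[1],np.median(w[k,2]),np.abs(np.linalg.norm(e-o[0],axis=1)-o[1]).max()
E
python3 - <<'E'
from h import *
ex=np.array([.9846,-.175]);ey=np.array([.175,.9846])
for p in (wrist()[0],ctrl.camera("top")):
    b=blank(p); print("blank",b)
    # recess via dark centre spot and floor colour
    hsv=cv2.cvtColor(p["color"],cv2.COLOR_RGB2HSV)
    v,u=np.mgrid[0:420,0:560]; w=fixz(p,np.c_[u.ravel(),v.ravel()],.009)[:,:2]
    near=np.linalg.norm(w-[.6257,-.0304],axis=1)<.03
    V=hsv[...,2].ravel(); k=near&(V<90); print("spot",w[k].mean(0),k.sum(),np.percentile(V[near],[5,50,95]))
    hue=hsv[...,0].ravel();S=hsv[...,1].ravel(); wp=fixz(p,np.c_[u.ravel(),v.ravel()],.059)[:,:2]
    k=(np.linalg.norm(wp-[.68,.025],axis=1)<.035)&((hue<8)|(hue>172))&(S>150)&(V>110); print("peg",wp[k].mean(0),k.sum())
    wd,z=world(p,np.c_[u.ravel(),v.ravel()]); g=(z>0)&(wd[:,0]>.43)&(wd[:,0]<.72)&(wd[:,1]>-.122)&(wd[:,1]<.085)&(wd[:,2]>.0145)&(wd[:,2]<.05)
    M=np.zeros(420*560,np.uint8);M[g]=1; M=cv2.morphologyEx(M.reshape(420,560),cv2.MORPH_OPEN,np.ones((3,3)))
    v1,u1=np.nonzero(M); r=cv2.minAreaRect((fixz(p,np.c_[u1,v1],.018)[:,:2]*1000).astype(np.float32)); print(r)
E
```

```text
blank (array([ 0.53094241, -0.02535273]), np.float64(0.049095770459690116), np.float64(0.03251254572748141), np.float64(0.0007910366981712658))
spot [ 0.62524346 -0.03145088] 608 [ 35. 114. 133.]
peg [0.67623668 0.02696113] 47
((585.777587890625, -24.758056640625), (164.12742614746094, 219.0721435546875), 79.88710021972656)
blank (array([0.23358674, 0.02313325]), np.float64(0.4706259779349385), np.float64(0.7040689355157156), np.float64(5.551115123125783e-17))
spot [ 0.60105606 -0.02999067] 15 [ 91.  99. 113.]
peg [nan nan] 0
((0.0, 0.0), (0.0, 0.0), 0.0)<stdin>:11: RuntimeWarning: Mean of empty slice.
  ret = um.true_divide(
```

drive_tool --pt "0.6 1 -0.8 -0.0 -0.06" --pt "0.6 1 -0.8 0 -0.057" --pt "0.6 1.0 -0.7 0 0" --pt "0.6 0 0 3 0" --pt "0.6 0 0 3.5 0" --pt "0.6 0 0 3.5 0" --pt "0.6 0 0 3.5 0" --pt "0.6 0 0 3.5 0" --pt "0.6 0 0 2.5 0" --pt "0.6 0 0 2 0" --pt "0.6 0 0 0.6 0" --pt "0.6 0 0 0.5 0" --pt "0.6 0 0 0.4 0" --pt "0.6 0 0 0.3 0" --pt "0.6 0 0 0.2 0" --pt "0.6 0 0 0 0"

```text
time_s: 4.2
tcp_pos: [0.4675, -0.018, 0.0166]
tool_rot: [-3.141, 0.001, 3.083]
wrist_force: [0.4, -0.2, 0.1]
opening: 0.0514
grasp_force: 0.0
```

```bash
python3 - <<'E'
from h import *
p,s=wrist(); save(p,"w2.png"); print(s["tcp_pos"],s["tool_rot"],s["opening"],s["wrist_force"])
q=ctrl.camera("side"); cv2.imwrite("pics/s2.png",cv2.resize(q["color"][170:320,150:380,::-1],None,fx=3,fy=3))
E
```

```text
[ 0.46754374 -0.01804533  0.01662415] [-3.14144810e+00  7.62891121e-04  3.08264014e+00] 0.05135000677620313 [ 0.36624983 -0.22125755  0.14391472]
```

View pics/s2.png

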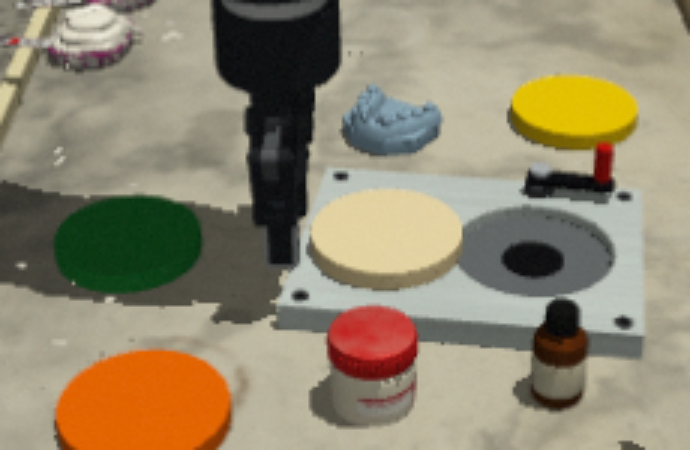

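View pics/w2.png

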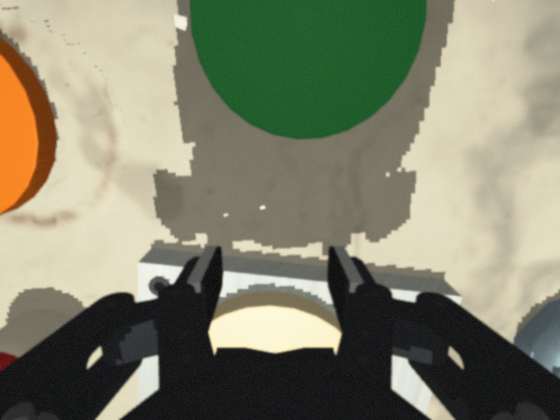

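The side view shows the open fingers behind the blank, just at the deck's edge. The jar, model and dropper are clear. I correct the lateral offset of 3.5 mm and push.

drive_tool --pt "0.6 0 -0.35 0 0" --pt "0.6 -0.5 0 0 0" --pt "0.6 -0.3 0 0 0" --pt "0.6 -0.3 0 0 0" --pt "0.6 -0.4 0 0 0" --pt "0.6 -0.4 0 0 0" --pt "0.6 -0.4 0 0 0" --pt "0.6 -0.4 0 0 0" --pt "0.6 -0.4 0 0 0" --pt "0.6 -0.4 0 0 0" --pt "0.6 -0.4 0 0 0" --pt "0.6 -0.4 0 0 0" --pt "0.6 -0.4 0 0 0" --pt "0.6 -0.4 0 0 0" --pt "0.6 -0.4 0 0 0" --pt "0.6 -0.4 0 0 0" --pt "0.6 -0.4 0 0 0" --pt "0.6 -0.4 0 0 0" --pt "0.6 -0.4 0 0 0" --pt "0.6 0 0 0 0"

```text
time_s: 5.97
tcp_pos: [0.5389, -0.0258, 0.0163]
tool_rot: [-3.142, 0.001, 3.083]
wrist_force: [-0.8, -1.5, 0.4]
opening: 0.0506
grasp_force: 0.0
```

```bash
python3 - <<'E'
from h import *
p,s=wrist(); save(p,"w3.png"); print(s["tcp_pos"],s["opening"],s["wrist_force"])
v,u=np.mgrid[225:290:6,200:360:8]; w,z=world(p,np.c_[u.ravel(),v.ravel()]); k=(z>0)&(z<.42)&(w[:,2]>.0)
print(blank(p))
q=ctrl.camera("side"); print(blank(q)); save(q,"s3f.png"); cv2.imwrite("pics/s3.png",cv2.resize(q["color"][170:320,150:380,::-1],None,fx=3,fy=3))
E
```

```text
[ 0.53889616 -0.02576389  0.01631587] 0.05058759161222451 [-0.82868336 -1.5087509   0.36059361]
(array([ 0.56940569, -0.02775824]), np.float64(0.03126984867332932), np.float64(0.032441868605165694), np.float64(0.002867050940397454))
(array([ 0.5900001 , -0.02943337]), np.float64(0.04842365535835579), np.float64(0.03142712954909932), np.float64(0.006569628977983258))
```

View pics/s3.png

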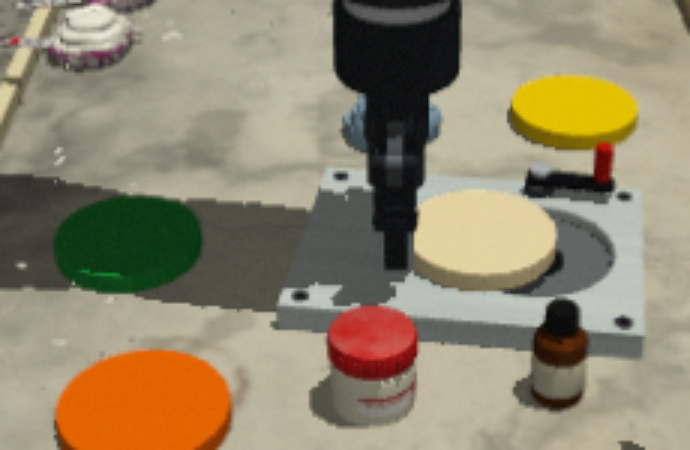

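The blank slides straight in the cradle, with its centre near (0.590,-0.029) and about 35 mm to go. I continue more slowly.

drive_tool --pt "0.6 -0.3 0 0 0" --pt "0.6 -0.3 0 0 0" --pt "0.6 -0.3 0 0 0" --pt "0.6 -0.3 0 0 0" --pt "0.6 -0.3 0 0 0" --pt "0.6 -0.3 0 0 0" --pt "0.6 -0.3 0 0 0" --pt "0.6 -0.3 0 0 0" --pt "0.6 -0.3 0 0 0" --pt "0.6 -0.3 0 0 0" --pt "0.6 -0.2 0 0 0" --pt "0.6 -0.2 0 0 0" --pt "0.6 -0.2 0 0 0" --pt "0.6 0 0 0 0" --pt "0.6 0 0 0 0"

```text
time_s: 7.32
tcp_pos: [0.574, -0.0278, 0.0163]
tool_rot: [-3.142, 0.0, 3.083]
wrist_force: [0.9, 0.2, 0.6]
opening: 0.0514
grasp_force: 0.1
```

```bash
python3 - <<'E'
from h import *
s=ctrl.state(); print(s["tcp_pos"],s["wrist_force"])
q=ctrl.camera("side"); print(blank(q),blank(q,.023)); cv2.imwrite("pics/s4.png",cv2.resize(q["color"][170:320,150:380,::-1],None,fx=3,fy=3))
E
```

```text
[ 0.57399294 -0.02779717  0.01628989] [0.86073253 0.16993788 0.64610877]
(array([ 0.62205473, -0.04481252]), np.float64(0.04738218387460255), np.float64(0.022277776876088562), np.float64(0.008658905936382987)) (array([ 0.62406002, -0.03155137]), np.float64(0.04825492708729495), np.float64(0.022277776876088562), np.float64(0.008818396292619074))
```

View pics/s4.png

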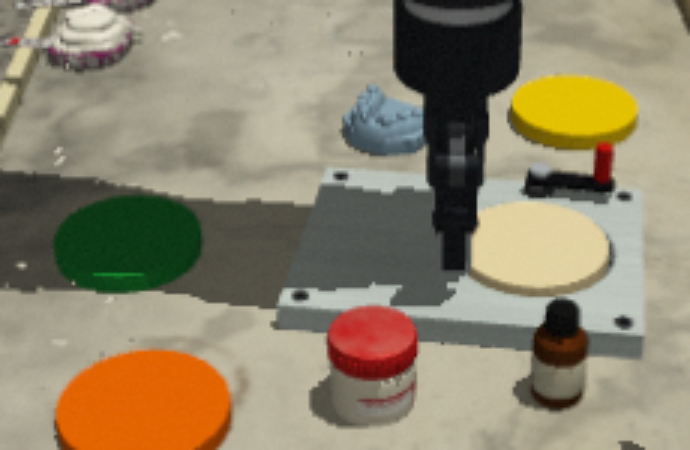

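The blank lies in the recess with its top at 22.3 mm. I back off, rise, shut the fingers and remeasure from the wrist.

drive_tool --pt "0.6 0.5 0 0 0" --pt "0.6 1 0 0 0" --pt "0.6 0.5 0 -1 0" --pt "0.6 0.5 0 -2.5 0" --pt "0.6 0.5 0 -3 0" --pt "0 0.5 0 -3 0" --pt "0 0.5 0 -3 0" --pt "0 0.5 0 -3 0" --pt "0 0.5 0 -3 0" --pt "0 0.5 0.5 -3 0" --pt "0 0 0.5 -2 0.058" --pt "0 0 0 0 0.059" --pt "0 0 0 0 0" --pt "0 0 0 0 0"

```text
time_s: 8.53
tcp_pos: [0.5191, -0.0145, 0.2516]
tool_rot: [-3.142, 0.0, 2.968]
wrist_force: [0.1, 0.2, -0.3]
opening: -0.0002
grasp_force: 0.0
```

```bash
python3 - <<'E'
from h import *
p,s=wrist(); print(s["tcp_pos"],s["tool_rot"],s["opening"]); save(p,"w5.png")
print(blank(p,.023))
hsv=cv2.cvtColor(p["color"],cv2.COLOR_RGB2HSV); v,u=np.mgrid[0:420,0:560]; uv=np.c_[u.ravel(),v.ravel()]
H,S,V=hsv.reshape(-1,3).T
wp=fixz(p,uv,.059)[:,:2]; k=(np.linalg.norm(wp-[.68,.025],axis=1)<.035)&((H<8)|(H>172))&(S>150)&(V>110)
w,z=world(p,uv); kk=k&(z>0)&(w[:,2]>.055); print("peg",wp[k].mean(0),k.sum(),w[kk].mean(0),w[kk].min(0),w[kk].max(0))
# post: points near pivot above deck
g=(z>0)&(np.linalg.norm(w[:,:2]-[.6375,.0379],axis=1)<.02)&(w[:,2]>.03); print("post",np.median(w[g],0),w[g].max(0))
# tilt of blank
g=(z>0)&(np.linalg.norm(w[:,:2]-[.6253,-.031],axis=1)<.042); a=np.linalg.lstsq(np.c_[w[g][:,:2]-[.6253,-.031],np.ones(g.sum())],w[g][:,2],rcond=None)[0]; print("plane",a)
cv2.imwrite("pics/w5c.png",cv2.resize(p["color"][130:380,150:430,::-1],None,fx=2,fy=2))
E
```

```text
[ 0.51912592 -0.01452212  0.25157628] [-3.14153102e+00  2.21539508e-04  2.96760762e+00] -0.00023577369781800127
(array([ 0.62349608, -0.03096057]), np.float64(0.048307417913548395), np.float64(0.023458506504002052), np.float64(0.0014027384808693588))<stdin>:7: RuntimeWarning: Mean of empty slice.
  ret = um.true_divide(
Traceback (most recent call last):
ValueError: zero-size array to reduction operation minimum which has no identity
```

The blank is seated within 2 mm of the axis at (0.6235,-0.0310), top at 23.5 mm. The shut fingers now hide the peg, so I use the earlier measurement of (0.676,0.027), which lies 40 mm from the computed pivot. I go to the outer side of the peg.

drive_tool --pt "0 -2.5 1.7 0 0" --pt "0 -2.5 1.7 0 0" --pt "0 -2.5 1.7 0 0" --pt "0 -2.5 1.8 0 0" --pt "0 -2.5 1.8 0 0" --pt "0 -2.5 1.7 0 0" --pt "0 0 0 2.5 0" --pt "0 0 0 3 0" --pt "0 0 0 3 0" --pt "0 0 0 3 0" --pt "0 0 0 3 0" --pt "0 0 0 3 0" --pt "0 0 0 2.5 0" --pt "0 0 0 1 0" --pt "0 0 0 0.2 0" --pt "0 0 0 0 0"

```text
time_s: 9.92
tcp_pos: [0.6853, 0.0615, 0.0394]
tool_rot: [-3.142, -0.001, 2.966]
wrist_force: [-0.5, -0.0, 0.4]
opening: -0.0002
grasp_force: 0.0
```

```bash
python3 - <<'E'
from h import *
s=ctrl.state(); print(s["tcp_pos"],s["wrist_force"])
q=ctrl.camera("side"); cv2.imwrite("pics/s6.png",cv2.resize(q["color"][150:300,220:420,::-1],None,fx=3,fy=3))
E
```

```text
[0.68531338 0.06150855 0.0393717 ] [-0.53210923 -0.00152085  0.43579746]
```

View pics/s6.png

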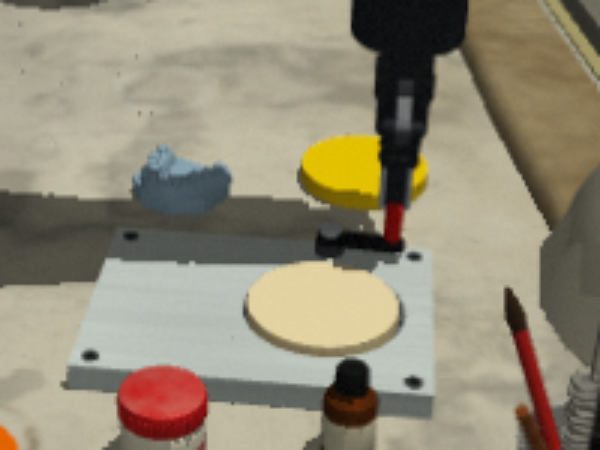

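The shut fingers stand just behind (+y side of) the red peg, and the blank lies flush in the recess. I sweep around the pivot.

drive_tool --pt "0 0 -0.6 0 0" --pt "0 0 -0.5 0 0" --pt "0 -0.184 -0.429 0 0.1" --pt "0 -0.184 -0.429 0 0.1" --pt "0 -0.184 -0.429 0 0.1" --pt "0 -0.184 -0.429 0 0.1" --pt "0 -0.184 -0.429 0 0.1" --pt "0 -0.184 -0.429 0 0.1" --pt "0 -0.184 -0.429 0 0.1" --pt "0 -0.184 -0.429 0 0.1" --pt "0 -0.184 -0.429 0 0.1" --pt "0 -0.184 -0.429 0 0.1" --pt "0 -0.184 -0.429 0 0.1" --pt "0 -0.184 -0.429 0 0.1" --pt "0 -0.184 -0.429 0 0.1" --pt "0 -0.184 -0.429 0 0.1" --pt "0 -0.184 -0.429 0 0.1" --pt "0 0 0 0 0"

```text
time_s: 11.47
tcp_pos: [0.6547, -0.007, 0.0404]
tool_rot: [3.14, 0.0, 1.46]
wrist_force: [0.7, 0.4, -0.4]
opening: -0.0004
grasp_force: 0.0
```

```bash
python3 - <<'E'
from h import *
s=ctrl.state(); print(s["tcp_pos"],s["tool_rot"],s["wrist_force"])
q=ctrl.camera("side"); cv2.imwrite("pics/s7.png",cv2.resize(q["color"][150:300,220:420,::-1],None,fx=3,fy=3))
E
```

```text
[ 0.65465229 -0.00695765  0.04043097] [3.14006824e+00 3.43165760e-04 1.46046750e+00] [ 0.68158175  0.42353196 -0.38821945]
```

View pics/s7.png

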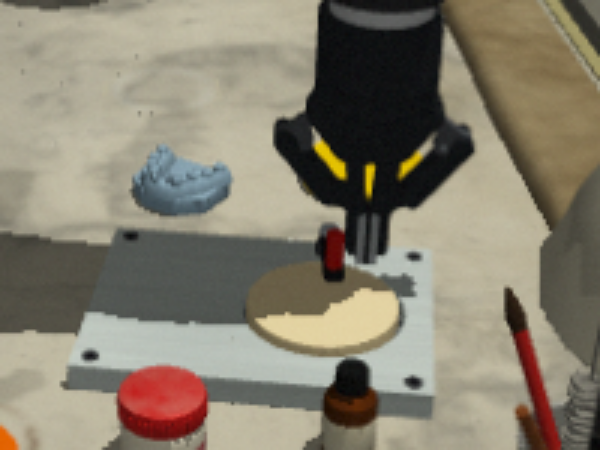

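drive_tool --pt "0 0 -0.15 0 0" --pt "0 0 -0.15 0 0" --pt "0 0 -0.1 0 0" --pt "0 0 -0.1 0 0" --pt "0 0 0 0 0"

```text
time_s: 11.93
tcp_pos: [0.65, -0.0054, 0.0395]
tool_rot: [3.141, 0.0, 1.467]
wrist_force: [2.4, -0.5, 0.4]
opening: -0.0002
grasp_force: 1.2
```

```bash
cat >> h.py <<'E'
def peg(p):
    H,S,V=cv2.cvtColor(p["color"],cv2.COLOR_RGB2HSV).reshape(-1,3).T
    v,u=np.mgrid[0:420,0:560]; uv=np.c_[u.ravel(),v.ravel()]; w,z=world(p,uv)
    k=(z>0)&((H<8)|(H>172))&(S>130)&(V>50)&(w[:,2]>.04)&(w[:,2]<.065)&(np.linalg.norm(w[:,:2]-[.645,.005],axis=1)<.06)
    c=w[k].mean(0); d=c[:2]-[.6375,.0379]; return c,k.sum(),np.linalg.norm(d),-np.arctan2(d@[.175,.9846],d@[.9846,-.175])
E
python3 - <<'E'
from h import *
print(ctrl.state()["wrist_force"]); print(peg(ctrl.camera("side")))
E
```

```text
[ 2.35782353 -0.45091496  0.36479881]
(array([ 0.62839204, -0.00627388,  0.05118783]), np.int64(56), np.float64(0.04510306928553059), np.float64(1.5982309710331044))
```

drive_tool --pt "0 0 -0.1 0 0" --pt "0 0 -0.05 0 0" --pt "0 0 0 0 0"

```text
time_s: 12.23
tcp_pos: [0.6495, -0.0054, 0.0396]
tool_rot: [3.139, -0.0, 1.466]
wrist_force: [8.2, -0.5, -1.1]
opening: -0.0003
grasp_force: 4.4
```

The force rises against the stop. I back off, rise clear and verify.

drive_tool --pt "0 0 0.5 0 0" --pt "0 0 1 0 0" --pt "0 0 1 -1 0" --pt "0 0 0 -3 0" --pt "0 0 0 -3 0" --pt "0 0 0 -3 0" --pt "0 0 1 -3 0" --pt "0 1 3 -3 0" --pt "0 1 3 -2 0" --pt "0 1 3 0 0" --pt "0 0 0 0 0" --pt "0 0 0 0 0"

```text
time_s: 13.23
tcp_pos: [0.766, 0.0091, 0.2083]
tool_rot: [-3.14, -0.0, 1.467]
wrist_force: [0.5, 0.8, -0.3]
opening: -0.0001
grasp_force: 0.0
```

```bash
python3 - <<'E'
from h import *
print(ctrl.state()["tcp_pos"]); q=ctrl.camera("side"); print(peg(q),blank(q,.023))
v,u=np.mgrid[0:420,0:560]; w,z=world(q,np.c_[u.ravel(),v.ravel()])
g=(z>0)&(np.linalg.norm(w[:,:2]-[.6253,-.031],axis=1)<.042)&(w[:,2]<.029); a=np.linalg.lstsq(np.c_[w[g][:,:2]-[.6253,-.031],np.ones(g.sum())],w[g][:,2],rcond=None)[0]; print("plane",a)
for n in("jar","model","dropper"):
    r=ctrl.masks_of(q,n)[0]; print(n,np.round(r["rect"]))
cv2.imwrite("pics/s8.png",cv2.resize(q["color"][150:300,220:420,::-1],None,fx=3,fy=3))
E
```

```text
[0.76603749 0.00913246 0.20830503]
(array([ 0.62806896, -0.0064665 ,  0.05077804]), np.int64(59), np.float64(0.045357804890556915), np.float64(1.6043496310653864)) (array([ 0.62316828, -0.03291463]), np.float64(0.047788404212599625), np.float64(0.022207819000530565), np.float64(0.0011759142655330401))
plane [-0.00181521  0.00704254  0.02237869]
jar [274. 291.  33.  45.]
model [281. 210.  34.  25.]
dropper [336. 288.  24.  38.]
```

View pics/s8.png

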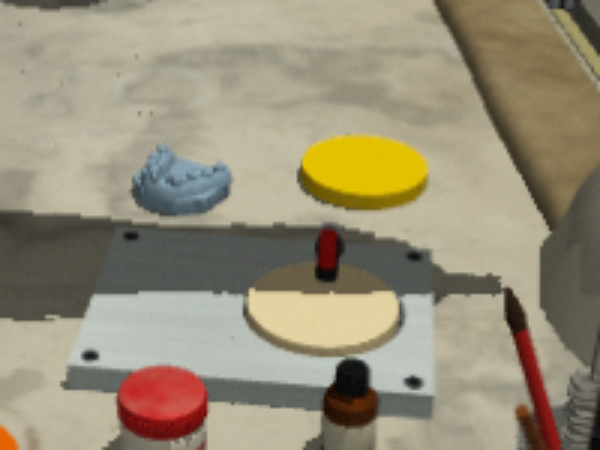

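The arm lies across the flat, seated blank at its stop, and the bystanders are where they were.

```bash
python3 -c "
from rig import ctrl
print(ctrl.job_done())"
```

```text
the job is handed in; nothing more can be done
None
```

I handed the job in after about 13 s of robot time: the blank lies flat in the recess about 3 mm or less from its axis, the keeper arm is across it at its stop, and the jar, dental model and dropper bottle were not moved; no verdict came back on hand-in.

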